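Stack and lock a seed-cleaning sieve set

ROBOT

A 6-joint arm with a two-finger parallel gripper is mounted at the origin on the work surface. World frame = base frame: x ahead of the robot, y to its left, z up, the work surface at z = 0. Lengths are in m, angles in rad, forces in N, time in s.
With the tool pointing down it reaches from about 0.25 to 0.725 m from the base axis. Payload 4 kg.
Tool frame: the origin (TCP) lies between the finger pads; the fingertips stand 8 mm ahead of it and the grasp point (between the pads) lies 11 mm behind it (bot.tip_reach is the distance from the TCP to the fingertips, in m); z points along the fingers, y is the line along which they close (so a half turn about z gives the same grasp; the last joint's range is limited). The gripper opens to 85 mm and grips with 20 to 120 N. Pads are 22 mm wide; open, the fingers measure 114 mm over their backs; the gripper's body (76 mm by 85 mm) begins 54 mm behind the grasp point. The pads swing forward as they close: fully open they stand 13 mm farther back than shut.
Start: joints at [-1.281, 0.241, 0.005, 1.335, 0, 1.571], TCP at [0.143, -0.479, 0.239] pointing down, gripper open.
Joint ranges: [-2.72, 2.72], [-1.05, 1.87], [-1.09, 1.28], [-1.99, 2.15], [-1.42, 1.44], [-3.14, 3.14]. Speed limits (rad/s): [2.79, 2.79, 3.14, 3.14, 3.14, 3.14].

INTERFACE

Orientations are given as a unit quaternion [x, y, z, w].
In Python, from workcell import bot gives the robot as it stands.
- The arm moves only by the tool move_arm, never from a script. Its argument "deltas" is a list of rows, each a list of 7 numbers: the opening, from 0 (shut) to 1 (fully open), then the shift along the tool's x, y, z in mm, then the turn, a rotation vector about the tool's x, y, z in degrees. In form: [[gripper, tx, ty, tz, ax, ay, az], ...]. A call has 1 to 10 rows; each row shifts and turns the commanded pose from where the row before left it, along the tool's axes as they then stand; what a row does not reach is not made up. A row lasts 1/12 s, in which the tool goes at most 41.7 mm and 7.16 degrees, less where a joint would pass 70% of its speed; a pose out of reach is approached as far as the arm can. A call is refused whole if a number of a shift passes 41.7 or a number of a turn 7.16, either way. A call with a gripper value outside its range is refused whole. The fingers move at their own pace and stop on an object; the grip force is fixed at half the most. Time passes only in rows, so rows that do not move let the fingers close. It gives the time, the measured TCP pose, the force, the opening and the grip force at its end, in the units of the state.
- bot.get_obs(): the state, without advancing time (a new reading comes with each control period).
- bot.camera(name): name is "scene" or "top"; returns the picture (420x560x3 uint8, blue, green, red); there is no depth.
- bot.calibration(name): a dict with "K" (3x3 intrinsics, pixels), "dist_coeffs" ([k1, k2, p1, p2, k3] as OpenCV has them; the pictures are not rectified), "position" and "orientation" of the camera in the world. Camera axes: x right, y down, z forward; pixel columns grow to the right and rows downward; lengths in m; the calibration is good to about 2 mm. A picture is of the moment at which its call begins. calibration takes no time and is no camera call.
- bot.job_done(): hands the job in; it is judged then, once.
Trained networks look in the newest picture that a camera, given by its name, has taken for a name from the list of things; names that differ only in an ending like _2 or _b are one class to them, and where a whole thing is asked for, a point or a joint stands for the part that bears it (a point fixed in the world has none). Each returns a list of dicts, best first, with "conf" (0 to 1); they miss things now and then, are a little off and sometimes report something else, mostly with a low value. They report only what shows in the picture. A call takes as long as a camera call. They do not tell look-alikes from the thing itself.
- bot.outline_of(query, camera): "pixels" (420x560 bool, what is visible of it) and "rect" ([left, top, width, height] in pixels, round what is visible of it).
The state is a dict: "clock": time; "joint_pos": joint angles; "joint_vel": joint speeds; "tau": joint torques, N m; "eef_pos": TCP position; "tool_rot": TCP orientation; "ft_force": force on the tool from outside, world axes, zero at the start; "ft_torque": the same for the moment, N m; "grip_width": finger opening in m; "grasp_force": force on a finger pad.
Only numpy, scipy, OpenCV 4.12 (cv2) and the standard library are available. Lean on these libraries where they do the work, as an engineer would, in place of code of your own. Each camera call takes 0.05 s, during which the arm holds its last target. There are 200 camera calls.

TASK

Build the seed-cleaning sieve stack on the steel catch pan, one part at a time: first the blue fine sieve, then the green medium one, then the yellow coarse one, each fully seated in the part below. Finally lower the black lid into the yellow sieve with its red bar crosswise to the line joining the two black claws, then give it a quarter-turn clockwise (seen from above) so that the bar points at the claws and it is locked. Leave the mug, the tape roll and the pump bottle where they are.

Things in the scene. Friction and masses are not known exactly. Their poses are not given: they have to be found in the camera images.
- catch_pan: Steel catch pan on a flat round black foot, fixed to the counter: bottom of the stack. Origin: centre of its underside on the counter, z up. Foot 92 mm across, 8 mm high; pan wall 66 mm outside, 59 inside, open rim 34 mm above the counter. A seated sieve's origin is 26 mm above this origin. Its yaw does not matter.
- fine_sieve: Blue sieve, finest mesh (11 x 11 wires). 66 mm across, 38 mm tall, loose, upright, ~120 g. Origin: centre of underside, z up. 0-8 mm up: spigot 53 mm across, tapered to 46 at its foot; 8-38 mm: round wall, 66 outside, 59 inside, open top, mesh at 11 mm. The spigot drops into the mouth below (2 mm play) till the wall rests on that rim: seated origin 30 mm above that of the sieve below. Yaw is free.
- medium_sieve: Green sieve, medium mesh (6 x 6 wires). 66 mm across, 38 mm tall, loose, upright, ~120 g. Origin: centre of underside, z up. 0-8 mm up: spigot 53 mm across, tapered to 46 at its foot; 8-38 mm: round wall, 66 outside, 59 inside, open top, mesh at 11 mm. The spigot drops into the mouth below (2 mm play) till the wall rests on that rim: seated origin 30 mm above that of the sieve below. Yaw is free.
- coarse_sieve: Yellow sieve, coarsest mesh (3 x 3 wires). Shape, size, origin as the green one. Its bayonet: two black claws (inward ledges, top flush with the rim, 4 mm thick, reaching in to 23.5 mm from the axis), centred on its own +x and -x sides, each spanning 80 degrees; a black stripe down the outside marks each. Stops beneath end a clockwise turn of the lid just past line-up and block an anticlockwise one.
- lid: Black lid, 66 mm wide, ~90 g. Origin: centre of underside. 0-10 mm up: plug 44 mm across, with lugs along +x/-x at its foot (16 wide, 4 high, to 25.5 mm from axis); 10-16: disc; 16-44: red bar, 46 mm along x, 12 wide. Enters yellow if bar is within 20 deg of crosswise to claws (1.5 mm play), else sits 10 mm high; seated origin 28 mm above yellow's. Slick: turns easily. Disc rests on rim.
- marker_mug: White mug with coloured marker pens, 82 mm in diameter, 125 mm tall with pens; not to be disturbed. Origin: centre of its underside.
- tape_roll: Brown roll of tape lying flat, 100 mm in diameter, 24 mm high; not to be disturbed. Origin: centre of its underside.
- pump_bottle: Clear pump bottle with a white pump, 68 mm in diameter, 169 mm tall; not to be disturbed. Origin: centre of its underside.
Not all that is in view belongs to the job. What is shaped like the lid but pink or purple is not meant.

How it is judged:
By the outcome, as a careful person would: the job done as asked, in the order asked, and still so for the second after the job is handed in, with the robot touching nothing.
It also fails if it takes over 128 s, if anything falls off the work surface, if the arm or the gripper's body presses on something with over 40 N, if the wrist force passes 120 N, or if a joint passes its speed limit or range.

## Working session

There is one attempt and no reset: what is moved stays moved. The work goes in short steps, Python scripts to look and compute and a tool call to move; the robot and the scene stay as the last step left them, time stands still between calls to the robot, and variables do not carry over. Pictures are saved under pics/ and viewed, at most 14 in all, crops included, and the job is handed in when it is done.

Besides the shell and the picture viewer there is one more tool, called after "Emit:" as name(argument=value, ...), one argument or row to a line, values as JSON. move_arm: Moves the arm, as the interface text tells. Its arguments: {"type":"object","properties":{"deltas":{"type":"array","items":{"type":"array","items":{"type":"number"}}}},"required":["deltas"]}

```bash
ls; mkdir -p pics
python3 - <<'E'
from workcell import bot
import cv2
for n in("scene","top"):
    cv2.imwrite(f"pics/{n}0.png",bot.camera(n)); c=bot.calibration(n); print(n,c)
o=bot.get_obs(); print(o)
E
```

```text
pics
scene {'K': array([[414.05750642,   0.        , 274.40467585],
       [  0.        , 414.05750642, 216.4237802 ],
       [  0.        ,   0.        ,   1.        ]]), 'dist_coeffs': array([-0.08430958,  0.        ,  0.        ,  0.        ,  0.        ]), 'position': array([0.74351215, 0.39817591, 0.84346996]), 'orientation': array([ 0.23711784,  0.93648503, -0.24896339, -0.06919645])}
top {'K': array([[467.17484576,   0.        , 279.47683538],
       [  0.        , 467.17484576, 212.02840096],
       [  0.        ,   0.        ,   1.        ]]), 'dist_coeffs': array([-0.10779708,  0.        ,  0.        ,  0.        ,  0.        ]), 'position': array([0.30097269, 0.00619059, 1.30526188]), 'orientation': array([ 0.70921794, -0.7004579 ,  0.0561626 , -0.0566957 ])}
{'clock': 0.1, 'joint_pos': array([-1.28096066e+00,  2.41362942e-01,  3.85729555e-03,  1.33518200e+00,
       -3.60840354e-05,  1.57081580e+00]), 'joint_vel': array([-0.00015654, -0.00227209,  0.00248888, -0.00028445,  0.00056344,
       -0.00151465]), 'tau': array([-3.00018601e-04, -3.73136795e+01,  2.53010988e+01,  1.09010440e-02,
        6.71852104e-05, -2.89834226e-06]), 'eef_pos': array([ 0.14273157, -0.47862679,  0.23848868]), 'tool_rot': array([ 9.89518736e-01,  1.44401444e-01, -1.54425552e-04, -9.33138731e-04]), 'ft_force': array([-0.10221825,  0.11039783,  0.18218701]), 'ft_torque': array([ 0.04826075, -0.03115302,  0.04344677]), 'grasp_force': 0.0, 'grip_width': 0.08533571158654499}
```

View pics/scene0.png

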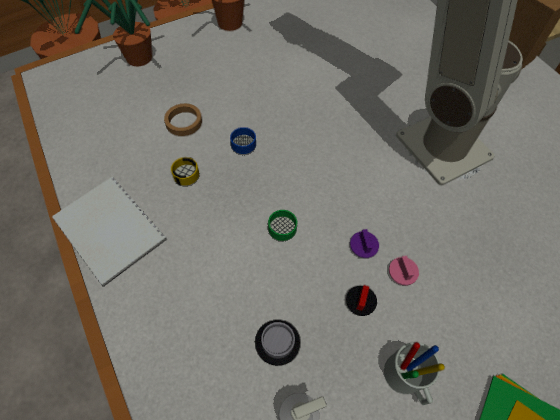

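View pics/top0.png

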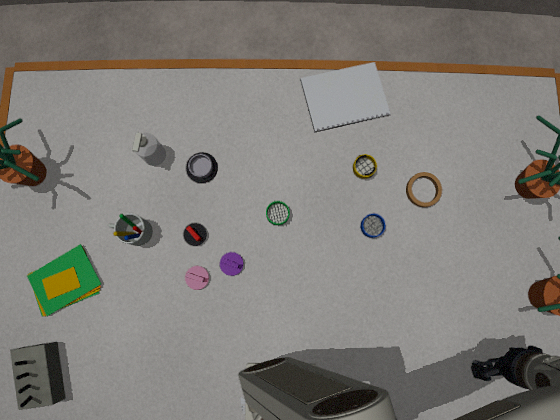

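```bash
cat > h.py <<'E'
from workcell import bot
import cv2, numpy as np
from scipy.spatial.transform import Rotation as R
from scipy.optimize import least_squares
CYL={'catch_pan':[(46,0),(46,8),(33,34)],'lid':[(33,10),(33,16)],'marker_mug':[(41,0),(41,95)],'tape_roll':[(50,0),(50,24)],'pump_bottle':[(34,0),(34,110)]}
for s in('fine','medium','coarse'): CYL[s+'_sieve']=[(33,8),(33,38)]
cal={n:bot.calibration(n) for n in('scene','top')}
def proj(P,n):
    c=cal[n]; r=R.from_quat(c['orientation']).inv(); t=-r.apply(c['position'])
    return cv2.projectPoints(np.float64(P).reshape(-1,1,3),r.as_rotvec(),t,c['K'],c['dist_coeffs'])[0][:,0]
def unproj(px,n,z):
    c=cal[n]; u=cv2.undistortPoints(np.float64(px).reshape(-1,1,2),c['K'],c['dist_coeffs'])[:,0]
    d=R.from_quat(c['orientation']).apply(np.c_[u,np.ones(len(u))]); p=c['position']
    return p+d*((z-p[2])/d[:,2])[:,None]
th=np.linspace(0,2*np.pi,60,endpoint=False)
def hull(circ,x,y,z0,n):
    P=np.vstack([np.c_[x+r/1e3*np.cos(th),y+r/1e3*np.sin(th),0*th+z0+h/1e3] for r,h in circ])
    return cv2.convexHull(proj(P,n).astype(np.float32))
def cen(c):
    m=cv2.moments(c); return np.array([m['m10']/m['m00'],m['m01']/m['m00']])
def locate(circ,mask,n,z0=0):
    cs,_=cv2.findContours(mask.astype(np.uint8),cv2.RETR_EXTERNAL,cv2.CHAIN_APPROX_NONE)
    H=cv2.convexHull(max(cs,key=cv2.contourArea)); 
    full=np.zeros(mask.shape,np.uint8); cv2.fillConvexPoly(full,H,1); yy,xx=np.nonzero(full)
    q=np.array([xx.mean(),yy.mean()])
    g=unproj(q,n,z0+.02)[0,:2]
    s=least_squares(lambda v:cen(hull(circ,v[0],v[1],z0,n))-q,g)
    return s.x, cv2.contourArea(hull(circ,*s.x,z0,n)), full.sum()
E
python3 - <<'E'
from h import *
np.set_printoptions(precision=4,suppress=True)
print('tip',bot.tip_reach)
for n in('scene','top'):
    im=bot.camera(n); np.save(f'{n}.npy',im)
    for k in CYL:
        for d in bot.outline_of(k,n)[:3]:
            if d['conf']<.3: continue
            x,a,b=locate(CYL[k],d['pixels'],n); print(n,k,round(d['conf'],2),d['rect'],x,a,b)
s=np.load('scene.npy'); t=np.load('top.npy')
f=lambda im,u,v,r=20:cv2.resize(im[v-r:v+r,u-r:u+r],(300,300),interpolation=cv2.INTER_CUBIC)
cv2.imwrite('pics/c1.png',np.vstack([np.hstack([f(s,185,171),f(t,365,166)]),np.hstack([f(s,362,299),f(t,194,234)])]))
for n,im in(('scene',s),('top',t)):
    b,g,r=[im[...,i].astype(int) for i in range(3)]
    m=(r>110)&(g<60)&(b<60); y,x=np.nonzero(m)
    u,v=(362,299) if n=='scene' else (194,234); k=np.hypot(x-u,y-v)<18
    P=unproj(np.c_[x,y][k],n,.04)[:,:2]; w,V=np.linalg.eigh(np.cov(P.T)); print(n,k.sum(),P.mean(0),np.degrees(np.arctan2(V[1,1],V[0,1]))%180)
E
```

```text
tip 0.008
scene catch_pan 0.76 [256.4, 319.2, 44.9, 47.3] [0.6369 0.2351] 1694.7099133436568 1739
scene lid 0.91 [388.6, 256.0, 30.3, 29.0] [0.3225 0.2352] 694.0928460673895 630
scene lid 0.82 [344.8, 283.9, 32.5, 32.3] [0.4436 0.2458] 777.6898905579001 817
scene lid 0.6 [349.2, 229.2, 28.3, 32.7] [0.3636 0.1416] 642.6433588997461 661
scene marker_mug 0.76 [382.7, 340.0, 59.3, 66.0] [0.4486 0.4156] 2380.1211998248473 2644
scene tape_roll 0.89 [163.6, 103.1, 38.3, 34.4] [ 0.5781 -0.4003] 1031.9603137890226 1010
scene pump_bottle 0.76 [280.6, 393.6, 44.9, 26.4] [0.6652 0.3683] 1543.9551718337461 1027
scene pump_bottle 0.72 [346.1, 286.5, 30.7, 30.1] [0.4615 0.2549] 1618.2563984049484 788
scene fine_sieve 0.95 [228.7, 127.0, 29.2, 28.5] [ 0.472  -0.2501] 596.8861980534275 585
scene fine_sieve 0.44 [385.6, 342.2, 58.7, 62.7] [0.4354 0.4177] 1130.3488017101772 2842
scene fine_sieve 0.32 [348.8, 285.9, 29.8, 30.8] [0.4464 0.2474] 939.729965347331 802
scene medium_sieve 0.94 [268.7, 209.7, 31.0, 31.8] [0.5041 0.0157] 772.7299713499378 781
scene coarse_sieve 0.92 [172.1, 155.0, 28.4, 32.1] [
[... 265 characters left out ...]
243963633 474
top lid 0.63 [185.7, 269.2, 23.0, 21.3] [0.3241 0.2337] 458.5097298603505 390
top marker_mug 0.67 [107.4, 213.4, 45.2, 31.7] [0.4502 0.4101] 1030.366177739459 964
top tape_roll 0.56 [407.9, 172.2, 33.3, 39.1] [ 0.5783 -0.4018] 1028.582508367952 1055
top pump_bottle 0.81 [132.8, 131.9, 29.7, 34.1] [0.6757 0.3756] 819.5292996838689 814
top pump_bottle 0.34 [353.6, 152.6, 24.5, 25.7] [ 0.6312 -0.2238] 762.7666036169976 480
top medium_sieve 0.72 [263.5, 205.7, 23.8, 18.3] [0.503  0.0147] 477.43926403694786 461
top coarse_sieve 0.64 [353.2, 151.7, 24.0, 26.1] [ 0.6419 -0.2312] 484.93219210766256 456
scene 100 [0.4423 0.245 ] 42.01817320176201
top 69 [0.4449 0.2459] 43.76358260423706
```

View pics/c1.png

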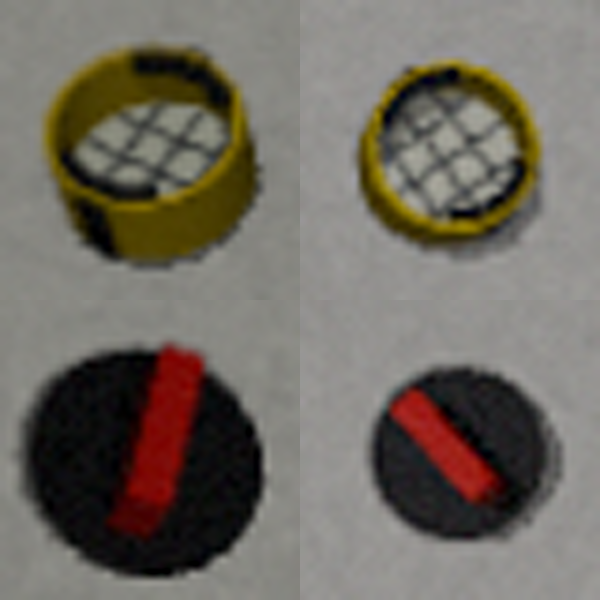

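Run:
```python
from h import *
np.set_printoptions(precision=4,suppress=True)
t=np.load('top.npy'); h=cv2.cvtColor(t,cv2.COLOR_BGR2HSV)
m=((h[...,0]>100)&(h[...,0]<130)&(h[...,1]>110)).astype(np.uint8); w=np.zeros_like(m); w[205:245,353:393]=m[205:245,353:393]
yy,xx=np.nonzero(w); H=np.zeros_like(m); cv2.fillConvexPoly(H,cv2.convexHull(np.c_[xx,yy].astype(np.int32)),1)
print(locate(CYL['fine_sieve'],H,'top'))
for n,c,(u,v) in(('top',(.6419,-.2312),(365,166)),('scene',(.6402,-.2295),(185,171))):
    g=np.load(n+'.npy').max(2).astype(float)
    yy,xx=np.mgrid[v-25:v+25,u-25:u+25]; P=unproj(np.c_[xx.ravel(),yy.ravel()],n,.038)[:,:2]-c
    r=np.hypot(*P.T); a=np.degrees(np.arctan2(P[:,1],P[:,0])); d=g[v-25:v+25,u-25:u+25].ravel()
    k=(r>.023)&(r<.030)
    print(n,[int(d[k&(np.abs((a-q+180)%360-180)<10)].mean()) for q in range(0,360,15)])
    kk=k&(d<55); print(kk.sum(),np.degrees(np.angle(np.exp(2j*np.radians(a[kk])).mean()))/2)
print('stripe',np.degrees(np.arctan2(*((unproj((177.9,181),'scene',.023)[0,:2]-(.6402,-.2295))[::-1]))))
```

```text
(array([ 0.4731, -0.2509]), 495.5868848138489, np.uint64(477))
top [49, 33, 37, 32, 34, 65, 84, 107, 133, 130, 132, 101, 77, 61, 57, 56, 58, 76, 95, 93, 89, 80, 82, 71]
41 32.782316585255785
scene [50, 44, 46, 34, 47, 75, 102, 119, 87, 100, 88, 55, 31, 35, 34, 37, 29, 53, 96, 92, 83, 73, 68, 61]
63 30.281186016230034
stripe 37.767692339888185
```

Emit:
move_arm(
  deltas=[
    [1,0,0,0,0,0,-7],
    [1,0,0,0,0,0,-7],
    [1,0,0,0,0,0,-7],
    [1,0,0,0,0,0,-7],
    [1,0,0,0,0,0,-7],
    [1,0,0,0,0,0,-7],
    [1,0,0,0,0,0,-7],
    [1,0,0,0,0,0,-7],
    [1,0,0,0,0,0,-7],
    [1,0,0,0,0,0,-7],
  ],
)

```text
clock: 1.83
eef_pos: [0.1429, -0.4792, 0.2393]
tool_rot: [0.726, 0.688, 0.0, -0.0]
ft_force: [-1.1, -0.5, -0.5]
grip_width: 0.0855
grasp_force: 0.0
```

Emit:
move_arm(
  deltas=[
    [1,0,0,0,0,0,-3.4],
    [1,20,29,8,0,0,0],
    [1,20,29,8,0,0,0],
    [1,20,29,8,0,0,0],
    [1,20,29,8,0,0,0],
    [1,20,29,8,0,0,0],
    [1,20,29,8,0,0,0],
    [1,20,29,8,0,0,0],
    [1,20,29,8,0,0,0],
    [1,20,29,8,0,0,0],
  ],
)

```text
clock: 2.67
eef_pos: [0.4052, -0.298, 0.1671]
tool_rot: [0.707, 0.707, -0.0, 0.0]
ft_force: [-0.5, 0.1, 0.6]
grip_width: 0.0853
grasp_force: 0.0
```

Emit:
move_arm(
  deltas=[
    [1,20,29,8,0,0,0],
    [1,14,20,20,0,0,0],
    [1,7,10,20,0,0,0],
    [1,0,0,0,0,0,0],
    [1,0,0,0,0,0,0],
  ],
)

```text
clock: 3.08
eef_pos: [0.4622, -0.2571, 0.1181]
tool_rot: [0.706, 0.708, -0.001, -0.002]
ft_force: [0.2, -0.5, 0.5]
grip_width: 0.0852
grasp_force: 0.0
```

Emit:
move_arm(
  deltas=[
    [1,6.5,10.4,10,0,0,0],
    [1,0,0,20,0,0,0],
    [1,0,0,20,0,0,0],
    [1,0,0,20,0,0,0],
    [1,0,0,20,0,0,0],
    [1,0,0,18,0,0,0],
    [1,0,0,0,0,0,0],
    [1,0,0,0,0,0,0],
  ],
)

```text
clock: 3.75
eef_pos: [0.4727, -0.2521, 0.0114]
tool_rot: [0.708, 0.707, -0.0, -0.0]
ft_force: [0.5, -0.5, 0.4]
grip_width: 0.0854
grasp_force: 0.0
```

Emit:
move_arm(
  deltas=[
    [0,0,0,0,0,0,0],
    [0,0,0,0,0,0,0],
    [0,0,0,0,0,0,0],
    [0,0,0,0,0,0,0],
    [0,0,0,0,0,0,0],
    [0,0,0,0,0,0,0],
    [0,0,0,0,0,0,0],
    [0,0,0,0,0,0,0],
  ],
)

```text
clock: 4.42
eef_pos: [0.4745, -0.2528, 0.0138]
tool_rot: [0.707, 0.707, 0.0, 0.002]
ft_force: [-2.3, -0.3, 5.6]
grip_width: 0.0649
grasp_force: 66.3
```

Emit:
move_arm(
  deltas=[
    [0,0,0,-20,0,0,0],
    [0,0,0,-25,0,0,0],
    [0,20,6,-25,0,0,0],
    [0,30,10,-20,0,0,0],
    [0,32,11,0,0,0,0],
    [0,34,11,0,0,0,0],
    [0,34,11,0,0,0,0],
    [0,34,11,0,0,0,0],
    [0,34,11,0,0,0,0],
    [0,34,11,0,0,0,0],
  ],
)

```text
clock: 5.25
eef_pos: [0.556, 0.0021, 0.1026]
tool_rot: [0.707, 0.707, 0.001, 0.001]
ft_force: [-0.6, 0.0, -0.8]
grip_width: 0.0647
grasp_force: 67.0
```

Emit:
move_arm(
  deltas=[
    [0,34,11,0,0,0,0],
    [0,34,12,0,0,0,0],
    [0,34,12,0,0,0,0],
    [0,34,12,0,0,0,0],
    [0,34,12,0,0,0,0],
    [0,34,12,0,0,0,0],
    [0,25,6,0,0,0,0],
    [0,0,0,0,0,0,0],
    [0,0,0,0,0,0,0],
  ],
)

```text
clock: 6.0
eef_pos: [0.6323, 0.2312, 0.1017]
tool_rot: [0.706, 0.708, 0.0, 0.0]
ft_force: [0.3, -0.7, -1.3]
grip_width: 0.0649
grasp_force: 67.0
```

```bash
cat > look.py <<'E'
import sys
from h import *
def look(part,z0,others=()):
    o=bot.get_obs(); print('tcp',o['eef_pos'],'w',o['grip_width'],'f',o['ft_force'])
    for n in('scene','top'):
        im=bot.camera(n); np.save(n+'.npy',im)
        for k,z in ((part,z0),*others):
            for d in bot.outline_of(k,n)[:2]:
                x,a,b=locate(CYL[k],d['pixels'],n,z); print(n,k,round(d['conf'],2),x.round(4),int(a),int(b))
if __name__=='__main__': look(sys.argv[1],float(sys.argv[2]))
E
python3 - <<'E'
from look import *
look('fine_sieve',.0905,[('catch_pan',0)])
s=np.load('scene.npy'); t=np.load('top.npy')
cv2.imwrite('pics/p1.png',np.hstack([cv2.resize(s[270:400,210:360],(450,390)),cv2.resize(t[120:220,150:250],(390,390))])[:, :800])
E
```

```text
tcp [0.6323408  0.2311942  0.10174042] w 0.06491395062231514 f [ 0.27099172 -0.65588761 -1.342436  ]
scene fine_sieve 0.93 [0.6346 0.2525] 1262 533
scene catch_pan 0.68 [0.6435 0.249 ] 1732 1056
top catch_pan 0.4 [0.6485 0.2011] 798 99
```

View pics/p1.png

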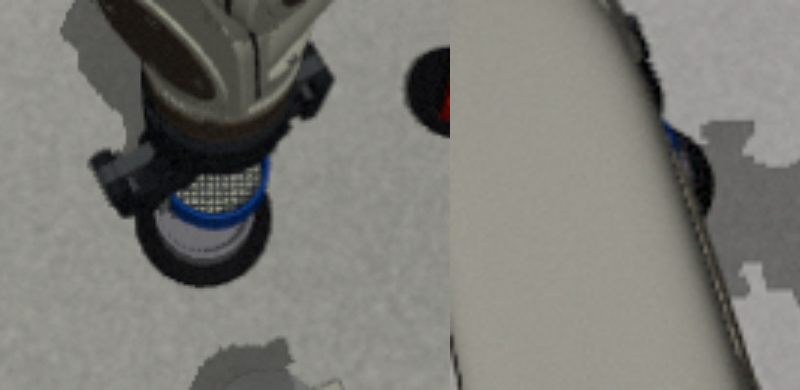

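Emit:
move_arm(
  deltas=[
    [0,2,4.7,0,0,0,0],
    [0,0,0,15,0,0,0],
    [0,0,0,15,0,0,0],
    [0,0,0,10,0,0,0],
    [0,0,0,6,0,0,0],
    [0,0,0,5,0,0,0],
    [0,0,0,4,0,0,0],
    [0,0,0,4,0,0,0],
    [0,0,0,2,0,0,0],
    [0,0,0,0,0,0,0],
  ],
)

```text
clock: 7.13
eef_pos: [0.637, 0.2314, 0.0402]
tool_rot: [0.707, 0.707, 0.0, 0.0]
ft_force: [0.4, -0.3, -1.6]
grip_width: 0.065
grasp_force: 67.0
```

Emit:
move_arm(
  deltas=[
    [0,0.5,0,1,0,0,0],
    [0,0,0,1,0,0,0],
    [0,0,0,0,0,0,0],
  ],
)

```text
clock: 7.38
eef_pos: [0.6373, 0.232, 0.0398]
tool_rot: [0.707, 0.707, 0.001, 0.0]
ft_force: [-1.5, -0.7, 3.8]
grip_width: 0.0648
grasp_force: 67.4
```

Emit:
move_arm(
  deltas=[
    [0,0,0,1,0,0,0],
    [0,0,0,0,0,0,0],
  ],
)

```text
clock: 7.55
eef_pos: [0.6373, 0.232, 0.0398]
tool_rot: [0.707, 0.707, 0.001, 0.0]
ft_force: [-3.3, -1.3, 8.5]
grip_width: 0.0648
grasp_force: 67.9
```

Emit:
move_arm(
  deltas=[
    [1,0,0,-2,0,0,0],
    [1,0,0,0,0,0,0],
    [1,0,0,0,0,0,0],
    [1,0,0,0,0,0,0],
    [1,0,0,0,0,0,0],
    [1,0,0,-15,0,0,0],
    [1,0,0,-20,0,0,0],
    [1,0,0,-25,0,0,0],
    [1,-17,-10,-20,0,0,0],
    [1,-30,-18,0,0,0,0],
  ],
)

```text
clock: 8.38
eef_pos: [0.6132, 0.1882, 0.1241]
tool_rot: [0.706, 0.708, 0.005, 0.002]
ft_force: [1.6, -0.5, 1.4]
grip_width: 0.0852
grasp_force: 0.0
```

Emit:
move_arm(
  deltas=[
    [1,-30,-18,0,0,0,0],
    [1,-30,-18,0,0,0,0],
    [1,-30,-18,0,0,0,0],
    [1,-30,-18,0,0,0,0],
    [1,-30,-18,0,0,0,0],
    [1,-20,-15,0,0,0,0],
    [1,0,0,0,0,0,0],
    [1,0,0,0,0,0,0],
  ],
)

```text
clock: 9.05
eef_pos: [0.5034, 0.0139, 0.1195]
tool_rot: [0.708, 0.706, 0.0, -0.0]
ft_force: [0.3, 0.6, 0.5]
grip_width: 0.0851
grasp_force: 0.0
```

Run:
```python
from look import *
look('fine_sieve',.026,[('coarse_sieve',0),('catch_pan',0)])
s=np.load('scene.npy'); t=np.load('top.npy')
cv2.imwrite('pics/p2.png',np.hstack([cv2.resize(s[270:400,210:360],(450,390)),cv2.resize(t[120:220,150:250],(390,390))])[:, :800])
```

```text
tcp [0.50341281 0.01386486 0.11950871] w 0.0851089121374585 f [0.33919439 0.59793342 0.48403357]
scene fine_sieve 0.89 [0.6371 0.2359] 1067 1043
scene coarse_sieve 0.61 [ 0.6404 -0.2295] 665 660
scene catch_pan 0.78 [0.6412 0.2416] 1713 1377
top fine_sieve 0.93 [0.637  0.2358] 504 485
top coarse_sieve 0.71 [0.6256 0.2271] 484 632
top coarse_sieve 0.62 [ 0.6409 -0.2305] 484 510
top catch_pan 0.6 [0.6256 0.2269] 803 525
```

View pics/p2.png

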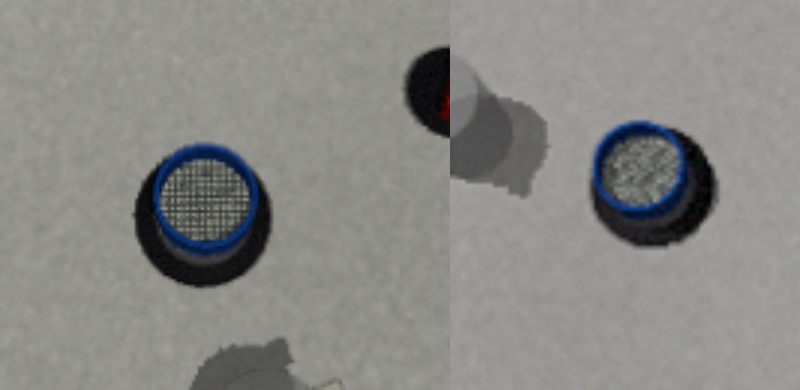

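Blue sits level and centred on the pan. Now the green one.

Emit:
move_arm(
  deltas=[
    [1,1.5,0,10,0,0,0],
    [1,0,0,25,0,0,0],
    [1,0,0,25,0,0,0],
    [1,0,0,25,0,0,0],
    [1,0,0,15,0,0,0],
    [1,0,0,9,0,0,0],
    [1,0,0,0,0,0,0],
    [1,0,0,0,0,0,0],
  ],
)

```text
clock: 10.12
eef_pos: [0.5037, 0.0165, 0.0099]
tool_rot: [0.707, 0.707, -0.0, -0.0]
ft_force: [1.3, 0.5, -0.0]
grip_width: 0.0855
grasp_force: 0.0
```

Emit:
move_arm(
  deltas=[
    [0,0,0,0,0,0,0],
    [0,0,0,0,0,0,0],
    [0,0,0,0,0,0,0],
    [0,0,0,0,0,0,0],
    [0,0,0,0,0,0,0],
    [0,0,0,0,0,0,0],
    [0,0,0,0,0,0,0],
    [0,0,0,0,0,0,0],
  ],
)

```text
clock: 10.78
eef_pos: [0.5052, 0.0165, 0.0122]
tool_rot: [0.707, 0.707, 0.001, 0.001]
ft_force: [-1.3, 0.8, 5.4]
grip_width: 0.0649
grasp_force: 66.4
```

Emit:
move_arm(
  deltas=[
    [0,0,0,-20,0,0,0],
    [0,0,0,-30,0,0,0],
    [0,0,0,-30,0,0,0],
    [0,15,9,-30,0,0,0],
    [0,30,18,-18,0,0,0],
    [0,30,18,0,0,0,0],
    [0,30,18,0,0,0,0],
    [0,30,18,0,0,0,0],
    [0,30,18,0,0,0,0],
    [0,30,18,0,0,0,0],
  ],
)

```text
clock: 11.62
eef_pos: [0.6217, 0.2129, 0.139]
tool_rot: [0.707, 0.707, 0.001, 0.0]
ft_force: [1.0, -0.6, -1.2]
grip_width: 0.0652
grasp_force: 67.1
```

Emit:
move_arm(
  deltas=[
    [0,25,14,0,0,0,0],
    [0,0,0,0,0,0,0],
    [0,0,0,0,0,0,0],
    [0,0,0,0,0,0,0],
  ],
)

```text
clock: 11.95
eef_pos: [0.6345, 0.2361, 0.1381]
tool_rot: [0.707, 0.707, -0.001, -0.0]
ft_force: [-0.5, -0.2, -1.0]
grip_width: 0.0652
grasp_force: 67.2
```

Descend from 0.138 to just above 0.068.

Emit:
move_arm(
  deltas=[
    [0,0.4,2.5,0,0,0,0],
    [0,0,0,20,0,0,0],
    [0,0,0,20,0,0,0],
    [0,0,0,12,0,0,0],
    [0,0,0,5,0,0,0],
    [0,0,0,4,0,0,0],
    [0,0,0,4,0,0,0],
    [0,0,0,3,0,0,0],
    [0,0,0,1,0,0,0],
    [0,0,0,0,0,0,0],
  ],
)

```text
clock: 12.78
eef_pos: [0.6377, 0.2368, 0.0697]
tool_rot: [0.707, 0.707, 0.0, 0.0]
ft_force: [1.0, -0.1, -1.8]
grip_width: 0.0653
grasp_force: 67.1
```

Emit:
move_arm(
  deltas=[
    [0,0,0,1,0,0,0],
    [0,0,0,1,0,0,0],
    [0,0,0,0,0,0,0],
  ],
)

```text
clock: 13.03
eef_pos: [0.6379, 0.237, 0.0683]
tool_rot: [0.707, 0.707, 0.001, 0.0]
ft_force: [-0.3, -0.1, 2.4]
grip_width: 0.0651
grasp_force: 67.4
```

Emit:
move_arm(
  deltas=[
    [0,0,0,1,0,0,0],
    [1,0,0,-1,0,0,0],
    [1,0,0,0,0,0,0],
    [1,0,0,0,0,0,0],
    [1,0,0,0,0,0,0],
    [1,0,0,0,0,0,0],
    [1,0,0,-15,0,0,0],
    [1,0,0,-25,0,0,0],
    [1,0,0,-25,0,0,0],
    [1,-17,0,-15,0,0,0],
  ],
)

```text
clock: 13.87
eef_pos: [0.6382, 0.2226, 0.1499]
tool_rot: [0.706, 0.708, 0.002, 0.0]
ft_force: [0.4, -0.2, 0.6]
grip_width: 0.085
grasp_force: 0.0
```

Emit:
move_arm(
  deltas=[
    [1,-35,0,0,0,0,0],
    [1,-35,0,0,0,0,0],
    [1,-35,0,0,0,0,0],
    [1,-35,0,0,0,0,0],
    [1,-35,0,0,0,0,0],
    [1,-35,0,0,0,0,0],
    [1,-35,0,0,0,0,0],
    [1,-35,0,0,0,0,0],
    [1,-35,0,0,0,0,0],
    [1,-35,0,0,0,0,0],
  ],
)

```text
clock: 14.7
eef_pos: [0.6366, -0.1329, 0.1472]
tool_rot: [0.707, 0.707, -0.0, -0.0]
ft_force: [0.5, 0.1, 1.0]
grip_width: 0.0854
grasp_force: 0.0
```

Emit:
move_arm(
  deltas=[
    [1,-35,0,10,0,0,0],
    [1,-35,0,10,0,0,0],
    [1,-20,2,10,0,0,0],
    [1,0,0,0,0,0,0],
    [1,0,0,0,0,0,0],
  ],
)

```text
clock: 15.12
eef_pos: [0.6379, -0.2222, 0.1159]
tool_rot: [0.708, 0.706, -0.001, -0.001]
ft_force: [0.2, 0.8, -0.4]
grip_width: 0.0855
grasp_force: 0.0
```

Run:
```python
from look import *
look('medium_sieve',.056,[('coarse_sieve',0),('lid',0)])
```

```text
tcp [ 0.63786776 -0.2222445   0.11586212] w 0.08545523940331062 f [ 0.20628725  0.78644221 -0.41126661]
scene medium_sieve 0.94 [0.6377 0.2357] 1144 1149
scene medium_sieve 0.52 [ 0.6068 -0.294 ] 673 146
scene coarse_sieve 0.86 [ 0.6395 -0.2297] 664 638
scene coarse_sieve 0.69 [0.4471 0.2477] 940 772
scene lid 0.94 [0.4436 0.2447] 776 789
scene lid 0.92 [0.3222 0.235 ] 693 640
top medium_sieve 0.63 [0.6378 0.2341] 528 470
top lid 0.97 [0.4449 0.2443] 443 442
top lid 0.62 [0.3653 0.1391] 454 454
```

Emit:
move_arm(
  deltas=[
    [1,-8,2.6,10,0,0,0],
    [1,0,0,25,0,0,0],
    [1,0,0,25,0,0,0],
    [1,0,0,20,0,0,0],
    [1,0,0,15,0,0,0],
    [1,0,0,10,0,0,0],
    [1,0,0,0,0,0,0],
    [1,0,0,0,0,0,0],
  ],
)

```text
clock: 16.18
eef_pos: [0.6418, -0.2283, 0.0117]
tool_rot: [0.707, 0.707, -0.0, -0.001]
ft_force: [0.1, 0.3, -0.4]
grip_width: 0.0855
grasp_force: 0.0
```

Emit:
move_arm(
  deltas=[
    [0,0,0,0,0,0,0],
    [0,0,0,0,0,0,0],
    [0,0,0,0,0,0,0],
    [0,0,0,0,0,0,0],
    [0,0,0,0,0,0,0],
    [0,0,0,0,0,0,0],
    [0,0,0,0,0,0,0],
    [0,0,0,0,0,0,0],
  ],
)

```text
clock: 16.85
eef_pos: [0.6434, -0.2288, 0.0144]
tool_rot: [0.707, 0.707, 0.001, 0.002]
ft_force: [-0.7, -0.5, 5.8]
grip_width: 0.063
grasp_force: 68.1
```

Run:
```python
from look import *
look('coarse_sieve',0)
s=np.load('scene.npy'); t=np.load('top.npy')
cv2.imwrite('pics/p3.png',np.hstack([cv2.resize(s[120:220,130:230],(400,400),interpolation=cv2.INTER_CUBIC),cv2.resize(t[116:216,315:415],(400,400),interpolation=cv2.INTER_CUBIC)]))
```

```text
tcp [ 0.6434371  -0.2287508   0.01436743] w 0.0630121000770451 f [-0.67998203 -0.51205107  5.75468261]
scene coarse_sieve 0.82 [ 0.6422 -0.2256] 668 584
```

View pics/p3.png

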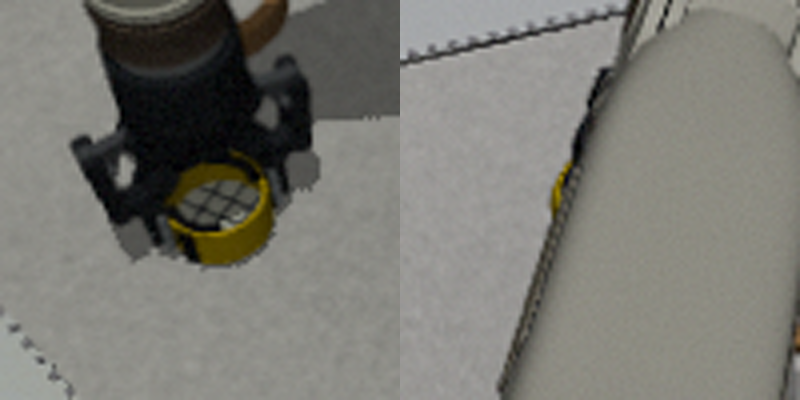

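Emit:
move_arm(
  deltas=[
    [0,0,0,-20,0,0,0],
    [0,0,0,-35,0,0,0],
    [0,0,0,-35,0,0,0],
    [0,0,0,-35,0,0,0],
    [0,17,0,-30,0,0,0],
    [0,32,0,0,0,0,0],
    [0,32,0,0,0,0,0],
    [0,32,0,0,0,0,0],
    [0,32,0,0,0,0,0],
    [0,32,0,0,0,0,0],
  ],
)

```text
clock: 17.88
eef_pos: [0.6414, -0.0498, 0.1669]
tool_rot: [0.707, 0.707, -0.0, -0.0]
ft_force: [1.1, 0.3, -1.9]
grip_width: 0.0634
grasp_force: 67.6
```

Emit:
move_arm(
  deltas=[
    [0,32,0,0,0,0,0],
    [0,32,0,0,0,0,0],
    [0,32,0,0,0,0,0],
    [0,32,0,0,0,0,0],
    [0,32,0,0,0,0,0],
    [0,32,0,0,0,0,0],
    [0,32,0,0,0,0,0],
    [0,32,0,0,0,0,0],
    [0,30,0,0,0,0,0],
    [0,0,0,0,0,0,0],
  ],
)

```text
clock: 18.72
eef_pos: [0.6407, 0.2414, 0.1663]
tool_rot: [0.705, 0.71, 0.001, -0.001]
ft_force: [-0.6, -0.3, -1.9]
grip_width: 0.0638
grasp_force: 67.4
```

Emit:
move_arm(
  deltas=[
    [0,0,0,0,0,0,0],
    [0,0,0,0,0,0,0],
  ],
)

```text
clock: 18.88
eef_pos: [0.6416, 0.2345, 0.1666]
tool_rot: [0.707, 0.707, -0.001, -0.0]
ft_force: [-0.0, -0.6, -1.5]
grip_width: 0.0632
grasp_force: 67.4
```

Emit:
move_arm(
  deltas=[
    [0,2,-3.6,0,0,0,0],
    [0,0,0,20,0,0,0],
    [0,0,0,18,0,0,0],
    [0,0,0,9,0,0,0],
    [0,0,0,5,0,0,0],
    [0,0,0,4,0,0,0],
    [0,0,0,4,0,0,0],
    [0,0,0,3,0,0,0],
    [0,0,0,1,0,0,0],
    [0,0,0,0,0,0,0],
  ],
)

```text
clock: 19.72
eef_pos: [0.6386, 0.2368, 0.1035]
tool_rot: [0.707, 0.707, 0.0, 0.0]
ft_force: [-0.1, -0.7, -1.4]
grip_width: 0.0629
grasp_force: 67.4
```

Emit:
move_arm(
  deltas=[
    [0,0,0,1,0,0,0],
    [0,0,0,1,0,0,0],
    [0,0,0,0,0,0,0],
  ],
)

```text
clock: 19.97
eef_pos: [0.6385, 0.2369, 0.1014]
tool_rot: [0.707, 0.707, 0.0, 0.0]
ft_force: [0.0, -0.8, -1.3]
grip_width: 0.0631
grasp_force: 67.4
```

Emit:
move_arm(
  deltas=[
    [0,0,0,1,0,0,0],
    [0,0,0,1,0,0,0],
    [0,0,0,1,0,0,0],
    [0,0,0,0,0,0,0],
  ],
)

```text
clock: 20.3
eef_pos: [0.6386, 0.2369, 0.1003]
tool_rot: [0.707, 0.707, 0.001, 0.0]
ft_force: [-3.0, -1.0, 6.2]
grip_width: 0.0633
grasp_force: 68.3
```

Emit:
move_arm(
  deltas=[
    [1,0,0,-2,0,0,0],
    [1,0,0,0,0,0,0],
    [1,0,0,0,0,0,0],
    [1,0,0,0,0,0,0],
    [1,0,0,0,0,0,0],
    [1,0,0,-15,0,0,0],
    [1,0,0,-25,0,0,0],
    [1,0,0,-25,0,0,0],
    [1,0,-17,-15,0,0,0],
    [1,0,-30,0,0,0,0],
  ],
)

```text
clock: 21.13
eef_pos: [0.5955, 0.2374, 0.1842]
tool_rot: [0.708, 0.706, 0.004, 0.002]
ft_force: [0.2, 1.2, 1.4]
grip_width: 0.0855
grasp_force: 0.0
```

Emit:
move_arm(
  deltas=[
    [1,2,-30,0,0,0,0],
    [1,2,-30,0,0,0,0],
    [1,2,-30,0,0,0,0],
    [1,2,-30,0,0,0,0],
    [1,0,-27,0,0,0,0],
    [1,0,0,0,0,0,0],
    [1,0,0,0,0,0,0],
  ],
)

```text
clock: 21.72
eef_pos: [0.4434, 0.2449, 0.1807]
tool_rot: [0.707, 0.708, 0.0, 0.0]
ft_force: [1.2, 1.3, 0.1]
grip_width: 0.0855
grasp_force: 0.0
```

Run:
```python
from look import *
look('coarse_sieve',.086)
s=np.load('scene.npy'); t=np.load('top.npy')
cv2.imwrite('pics/p4.png',np.hstack([cv2.resize(s[280:380,220:320],(400,400),interpolation=cv2.INTER_CUBIC),cv2.resize(t[120:220,145:245],(400,400),interpolation=cv2.INTER_CUBIC)]))
```

```text
tcp [0.44338304 0.24487925 0.18066232] w 0.08548837523654074 f [1.19195284 1.26434999 0.12647465]
scene coarse_sieve 0.56 [0.6379 0.2376] 1232 1206
top coarse_sieve 0.77 [0.638  0.2363] 555 511
```

View pics/p4.png

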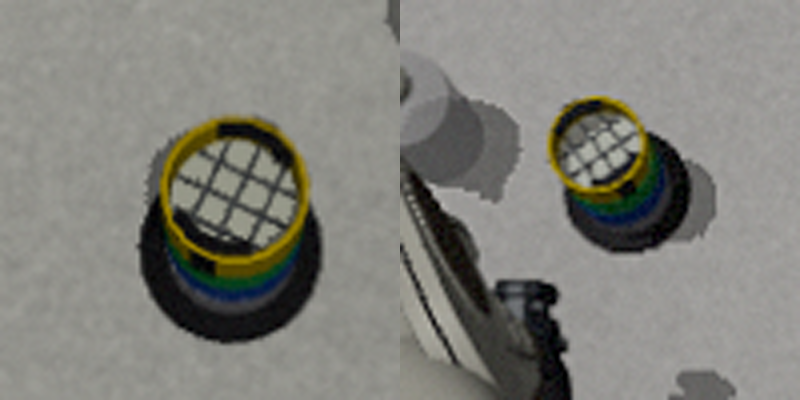

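Run:
```python
from h import *
c=np.array((.638,.2368))
for n,p in(('scene',(270.75,345.5)),('top',(202.25,167.5))):
    q=unproj(p,n,.110)[0,:2]-c; print(n,'stripe',np.hypot(*q),np.degrees(np.arctan2(q[1],q[0])))
    g=np.load(n+'.npy').max(2).astype(np.uint8)
    A=np.arange(0,360,5); rr=np.array([.0245,.026,.0275])
    P=np.array([[(c[0]+r*np.cos(a),c[1]+r*np.sin(a),.124) for r in rr] for a in np.radians(A)]).reshape(-1,3)
    u=proj(P,n).astype(np.float32); v=cv2.remap(g,u[:,:1],u[:,1:],cv2.INTER_LINEAR).reshape(-1,3).mean(1)
    print(n,v.astype(int)); d=np.clip(70-v,0,40)
    print(np.degrees(np.angle((d*np.exp(2j*np.radians(A))).sum()))/2)
```

```text
scene stripe 0.03253990713386498 37.23072155613716
scene [ 23  21  22  26  28  23  23  18  21  21  24  23  24  22  21  33  80 132
 135 109 123 117  66  82 120 126 117 115  97  71  87  98  85  91  75  34
  19  18  14  21  21  21  17  20  16  19  20  17  14  15  17  22  56  88
  85  86  84  82  87  89  88  97 108 101  82 123 141 144 148 146 108  45]
36.01222465621251
top stripe 0.03605500692506564 -140.41995847189193
top [ 26  22  23  26  32  31  26  38  26  29  30  33  33  28  31  44  62  64
  70  71  75  81  77  80  92 100 102 106  99  89 100 134 156 169 171 138
  76  51  54  57  51  43  48  43  44  47  45  46  50  61  62  50 101 163
 169 168 148 115 125 158 165 155 146 124 102  81  72  72  71  64  49  36]
35.169241621608016
```

Emit:
move_arm(
  deltas=[
    [1,0,0,10,0,0,6.7],
    [1,0,0,10,0,0,6.7],
    [1,0,0,10,0,0,6.7],
    [1,0,0,10,0,0,6.7],
    [1,0,0,10,0,0,6.7],
    [1,0,0,10,0,0,6.7],
    [1,0,0,10,0,0,6.8],
    [1,0,0,0,0,0,0],
    [1,0,0,0,0,0,0],
  ],
)

```text
clock: 22.67
eef_pos: [0.4448, 0.2444, 0.1096]
tool_rot: [0.93, 0.368, -0.001, 0.0]
ft_force: [0.6, 0.9, 0.6]
grip_width: 0.085
grasp_force: 0.0
```

Run:
```python
from h import *
o=bot.get_obs(); q=o['tool_rot']; p=o['eef_pos']; M=R.from_quat(q); print(p,np.degrees(np.arctan2(*M.as_matrix()[1::-1,0])),o['joint_pos'][5])
print((M.inv().apply(np.array([.4437,.2450,.030])-p)*1e3).round(1))
im=bot.camera('scene'); b,g,r=[im[...,i].astype(int) for i in range(3)]
y,x=np.nonzero((r>110)&(g<60)&(b<60)); k=np.hypot(x-362,y-299)<18; print(k.sum())
```

```text
[0.44478317 0.24442784 0.10962243] 43.12864852581369 2.8913948262389093
[-0.3 -1.1 79.6]
90
```

Emit:
move_arm(
  deltas=[
    [1,-0.3,-1.1,20,0,0,0],
    [1,0,0,20,0,0,0],
    [1,0,0,20,0,0,0],
    [1,0,0,14,0,0,0],
    [1,0,0,7.6,0,0,0],
    [1,0,0,0,0,0,0],
    [1,0,0,0,0,0,0],
  ],
)

```text
clock: 23.3
eef_pos: [0.444, 0.2456, 0.0292]
tool_rot: [0.93, 0.367, 0.0, -0.0]
ft_force: [-0.2, 0.4, -0.1]
grip_width: 0.0853
grasp_force: 0.0
```

Emit:
move_arm(
  deltas=[
    [0,0,0,0,0,0,0],
    [0,0,0,0,0,0,0],
    [0,0,0,0,0,0,0],
    [0,0,0,0,0,0,0],
    [0,0,0,0,0,0,0],
    [0,0,0,0,0,0,0],
    [0,0,0,0,0,0,0],
    [0,0,0,0,0,0,0],
    [0,0,0,0,0,0,0],
    [0,0,0,0,0,0,0],
  ],
)

```text
clock: 24.13
eef_pos: [0.4438, 0.2456, 0.0291]
tool_rot: [0.93, 0.367, 0.0, -0.0]
ft_force: [-0.5, 0.7, 4.6]
grip_width: 0.0106
grasp_force: 60.0
```

Emit:
move_arm(
  deltas=[
    [0,0,0,0,0,0,0],
    [0,0,0,0,0,0,0],
    [0,0,0,0,0,0,0],
  ],
)

```text
clock: 24.38
eef_pos: [0.4438, 0.2456, 0.0291]
tool_rot: [0.93, 0.367, 0.0, -0.0]
ft_force: [-0.2, -0.8, 4.9]
grip_width: 0.0108
grasp_force: 60.0
```

Emit:
move_arm(
  deltas=[
    [0,0,0,-20,0,0,0],
    [0,0,0,-25,0,0,-7],
    [0,0,0,-30,0,0,-7],
    [0,0,0,-30,0,0,-7],
    [0,0,0,-30,0,0,-7],
    [0,0,0,-25,0,0,-7],
    [0,0,0,0,0,0,-7],
    [0,0,0,0,0,0,-7],
    [0,0,0,0,0,0,-7],
    [0,0,0,0,0,0,-7],
  ],
)

```text
clock: 25.22
eef_pos: [0.4429, 0.2451, 0.188]
tool_rot: [0.599, 0.8, -0.001, -0.0]
ft_force: [-0.4, -0.6, -1.5]
grip_width: 0.0106
grasp_force: 59.3
```

Emit:
move_arm(
  deltas=[
    [0,0,0,0,0,0,-7],
    [0,0,0,0,0,0,-7],
    [0,0,0,0,0,0,-7],
    [0,0,0,0,0,0,0],
    [0,0,0,0,0,0,0],
  ],
)

```text
clock: 25.63
eef_pos: [0.443, 0.2451, 0.1879]
tool_rot: [0.448, 0.894, -0.001, -0.0]
ft_force: [-0.9, 0.8, -0.8]
grip_width: 0.0106
grasp_force: 59.3
```

```bash
cat > d.py <<'E'
import sys
from h import *
o=bot.get_obs(); p=o['eef_pos']; M=R.from_quat(o['tool_rot']); print(p,'phi',np.degrees(np.arctan2(*M.as_matrix()[1::-1,0])),o['joint_pos'][5],o['ft_force'])
t=np.array([float(a) for a in sys.argv[1:4]]); print((M.inv().apply(t-p)*1e3).round(1))
E
python3 d.py .638 .2368 .18
```

```text
[0.44296635 0.24510312 0.18793062] phi 126.82854300758419 1.4334176730119528 [-0.85263232  0.78897518 -0.83038255]
[-123.6  151.1    7.6]
```

Emit:
move_arm(
  deltas=[
    [0,-10,12,0,0,0,0],
    [0,-16,20,0,0,0,0],
    [0,-18,22,0,0,0,0],
    [0,-18,22,0,0,0,0],
    [0,-18,22,0,0,0,0],
    [0,-18,22,0,0,0,0],
    [0,-14,17,0,0,0,0],
    [0,-11.6,14.1,0,0,0,0],
    [0,0,0,0,0,0,0],
    [0,0,0,0,0,0,0],
  ],
)

```text
clock: 26.47
eef_pos: [0.6386, 0.2372, 0.1871]
tool_rot: [0.447, 0.894, -0.001, -0.001]
ft_force: [-0.9, 1.3, -1.2]
grip_width: 0.0107
grasp_force: 59.3
```

```bash
python3 d.py .638 .2368 .156
python3 - <<'E'
from look import *
look('lid',.159,[('coarse_sieve',.086)])
s=np.load('scene.npy')
cv2.imwrite('pics/p5.png',cv2.resize(s[280:380,220:320],(500,500),interpolation=cv2.INTER_CUBIC))
E
```

```text
[0.63859634 0.23716159 0.18705611] phi 126.83841658983384 1.2833540548376234 [-0.87228461  1.27600064 -1.23030841]
[ 0.  -0.6 31.1]
tcp [0.63859634 0.23716159 0.18705611] w 0.010693039198383065 f [-0.87228461  1.27600064 -1.23030841]
scene lid 0.91 [0.4037 0.266 ] 1061 682
scene lid 0.87 [0.4359 0.1903] 982 617
scene coarse_sieve 0.63 [0.6458 0.2617] 1266 225
top lid 0.41 [0.6473 0.2135] 531 59
```

View pics/p5.png

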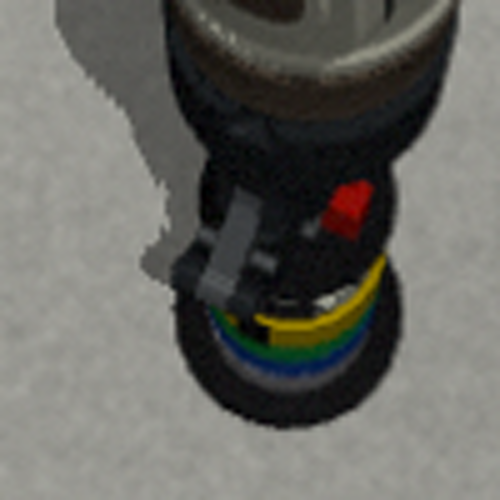

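Emit:
move_arm(
  deltas=[
    [0,0,-0.4,12,0,0,0],
    [0,0,0,12,0,0,0],
    [0,0,0,6,0,0,0],
    [0,0,0,2,0,0,0],
    [0,0,0,1,0,0,0],
    [0,0,0,0,0,0,0],
  ],
)

```text
clock: 27.27
eef_pos: [0.6382, 0.2375, 0.1561]
tool_rot: [0.446, 0.895, 0.0, 0.0]
ft_force: [0.5, -0.1, -0.8]
grip_width: 0.0106
grasp_force: 59.3
```

Emit:
move_arm(
  deltas=[
    [0,0,0,1,0,0,0],
    [0,0,0,1,0,0,0],
    [0,0,0,1,0,0,0],
    [0,0,0,0,0,0,0],
  ],
)

```text
clock: 27.6
eef_pos: [0.6382, 0.2374, 0.1527]
tool_rot: [0.446, 0.895, 0.0, 0.0]
ft_force: [-0.9, 0.3, -1.9]
grip_width: 0.0108
grasp_force: 59.3
```

Emit:
move_arm(
  deltas=[
    [0,0,0,1,0,0,0],
    [0,0,0,1,0,0,0],
    [0,0,0,0,0,0,0],
  ],
)

```text
clock: 27.85
eef_pos: [0.6381, 0.2373, 0.1504]
tool_rot: [0.446, 0.895, -0.0, -0.0]
ft_force: [-0.6, -0.1, -1.4]
grip_width: 0.0108
grasp_force: 59.3
```

Emit:
move_arm(
  deltas=[
    [0,0,0,1,0,0,0],
    [0,0,0,0,0,0,0],
  ],
)

```text
clock: 28.02
eef_pos: [0.6381, 0.2373, 0.1495]
tool_rot: [0.446, 0.895, -0.0, -0.0]
ft_force: [0.2, -0.6, -1.0]
grip_width: 0.0106
grasp_force: 59.3
```

It is entering (below 0.153, no contact force). Continue to 0.143.

Emit:
move_arm(
  deltas=[
    [0,0,0,1.5,0,0,0],
    [0,0,0,1.5,0,0,0],
    [0,0,0,1.5,0,0,0],
    [0,0,0,1,0,0,0],
    [0,0,0,0,0,0,0],
  ],
)

```text
clock: 28.43
eef_pos: [0.638, 0.2373, 0.1437]
tool_rot: [0.446, 0.895, -0.0, -0.0]
ft_force: [0.6, 0.1, -1.6]
grip_width: 0.0105
grasp_force: 59.3
```

Emit:
move_arm(
  deltas=[
    [0,0,0,1,0,0,0],
    [0,0,0,1,0,0,0],
    [0,0,0,0,0,0,0],
  ],
)

```text
clock: 28.68
eef_pos: [0.6384, 0.2375, 0.1432]
tool_rot: [0.446, 0.895, 0.0, 0.0]
ft_force: [-1.1, -0.9, 3.3]
grip_width: 0.0109
grasp_force: 59.8
```

Emit:
move_arm(
  deltas=[
    [0,0,0,-1,0,0,0],
    [0,0,0,0,0,0,6],
    [0,0,0,0,0,0,6],
    [0,0,0,0,0,0,6],
    [0,0,0,0,0,0,6],
    [0,0,0,0,0,0,6],
    [0,0,0,0,0,0,6],
    [0,0,0,0,0,0,6],
    [0,0,0,0,0,0,0],
  ],
)

```text
clock: 29.43
eef_pos: [0.6383, 0.2374, 0.1432]
tool_rot: [0.738, 0.675, 0.0, 0.0]
ft_force: [-0.5, -0.3, 0.2]
grip_width: 0.0107
grasp_force: 59.5
```

```bash
python3 d.py .638 .2368 .1432; python3 -c "
from workcell import bot
print(bot.get_obs()['ft_torque'])"
```

```text
[0.63832111 0.23743865 0.14320334] phi 84.90895398331746 2.0157430536757457 [-0.51589037 -0.33672565  0.15173807]
[-0.7 -0.3  0. ]
[ 0.02019536  0.02767172 -0.02467055]
```

Emit:
move_arm(
  deltas=[
    [0,0,0,0,0,0,6],
    [0,0,0,0,0,0,6],
    [0,0,0,0,0,0,6],
    [0,0,0,0,0,0,6],
    [0,0,0,0,0,0,6],
    [0,0,0,0,0,0,6],
    [0,0,0,0,0,0,6],
    [0,0,0,0,0,0,5],
    [0,0,0,0,0,0,0],
    [0,0,0,0,0,0,0],
  ],
)

```text
clock: 30.27
eef_pos: [0.6383, 0.2374, 0.1432]
tool_rot: [0.945, 0.327, 0.0, -0.0]
ft_force: [-0.0, -0.2, -0.0]
grip_width: 0.0109
grasp_force: 59.5
```

```bash
python3 d.py .638 .2368 .1432
python3 - <<'E'
from look import *
print(bot.get_obs()['ft_torque'])
s=bot.camera('scene')
cv2.imwrite('pics/p6.png',cv2.resize(s[280:380,220:320],(500,500),interpolation=cv2.INTER_CUBIC))
E
```

```text
[0.63829403 0.2374091  0.1432104 ] phi 38.23037385484172 2.830416304600854 [-0.04698288 -0.19956099 -0.01777065]
[-0.6  0.3  0. ]
[0.02076962 0.02411463 0.04088571]
```

View pics/p6.png

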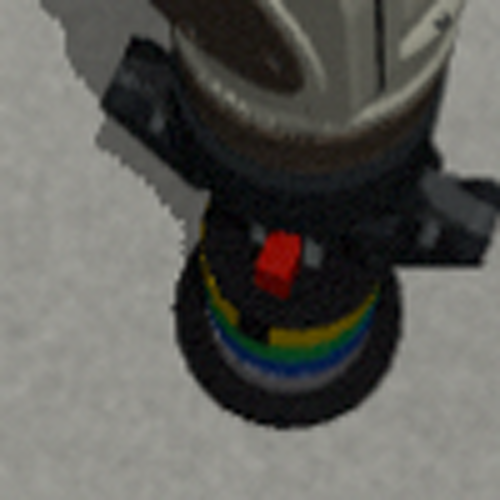

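Emit:
move_arm(
  deltas=[
    [1,0,0,0,0,0,0],
    [1,0,0,0,0,0,0],
    [1,0,0,0,0,0,0],
    [1,0,0,0,0,0,0],
    [1,0,0,0,0,0,0],
    [1,0,0,-10,0,0,0],
    [1,0,0,-20,0,0,0],
    [1,0,0,-25,0,0,0],
    [1,0,0,-25,0,0,0],
    [1,0,0,-20,0,0,0],
  ],
)

```text
clock: 31.15
eef_pos: [0.6385, 0.2375, 0.2463]
tool_rot: [0.945, 0.326, 0.001, -0.0]
ft_force: [0.8, -0.0, 0.8]
grip_width: 0.0855
grasp_force: 0.0
```

Emit:
move_arm(
  deltas=[
    [1,-20,0,0,0,0,0],
    [1,-30,0,0,0,0,0],
    [1,-30,0,0,0,0,0],
    [1,-30,0,0,0,0,0],
    [1,-30,0,0,0,0,0],
    [1,-30,0,0,0,0,0],
    [1,-30,0,0,0,0,0],
    [1,-30,0,0,0,0,0],
    [1,0,0,0,0,0,0],
    [1,0,0,0,0,0,0],
  ],
)

```text
clock: 31.98
eef_pos: [0.4564, 0.0951, 0.2446]
tool_rot: [0.946, 0.325, 0.001, 0.0]
ft_force: [0.4, 0.7, -0.4]
grip_width: 0.0855
grasp_force: 0.0
```

Run:
```python
from look import *
look('lid',.114,[('marker_mug',0),('tape_roll',0),('pump_bottle',0)])
s=np.load('scene.npy'); t=np.load('top.npy')
for n,im,(u,v) in(('scene',s,(270,328)),('top',t,(195,155))):
    b,g,r=[im[...,i].astype(int) for i in range(3)]
    y,x=np.nonzero((r>110)&(g<60)&(b<60)); k=np.hypot(x-u,y-v)<25
    P=unproj(np.c_[x,y][k],n,.156)[:,:2]; w,V=np.linalg.eigh(np.cov(P.T)); print(n,k.sum(),P.mean(0),np.degrees(np.arctan2(V[1,1],V[0,1]))%180)
cv2.imwrite('pics/p7.png',np.hstack([cv2.resize(s[280:380,220:320],(400,400),interpolation=cv2.INTER_CUBIC),cv2.resize(t[120:220,145:245],(400,400),interpolation=cv2.INTER_CUBIC)]))
```

```text
tcp [0.45639904 0.0951099  0.2446142 ] w 0.0854905997805482 f [ 0.36667444  0.72896885 -0.38802442]
scene lid 0.98 [0.6374 0.2378] 1147 1069
scene lid 0.79 [0.4152 0.1759] 861 664
scene marker_mug 0.95 [0.4477 0.4155] 2379 2829
scene pump_bottle 0.8 [0.6645 0.3678] 1544 1084
top lid 0.7 [0.6569 0.2399] 491 150
top lid 0.63 [0.3203 0.23  ] 551 167
top marker_mug 0.82 [0.4504 0.4104] 1030 979
top tape_roll 0.84 [ 0.58   -0.4016] 1028 1007
top pump_bottle 0.82 [0.6757 0.3735] 818 826
scene 171 [0.63800711 0.23759574] 38.36195906639446
top 29 [0.64963402 0.24475109] 53.11787596732455
```

View pics/p7.png

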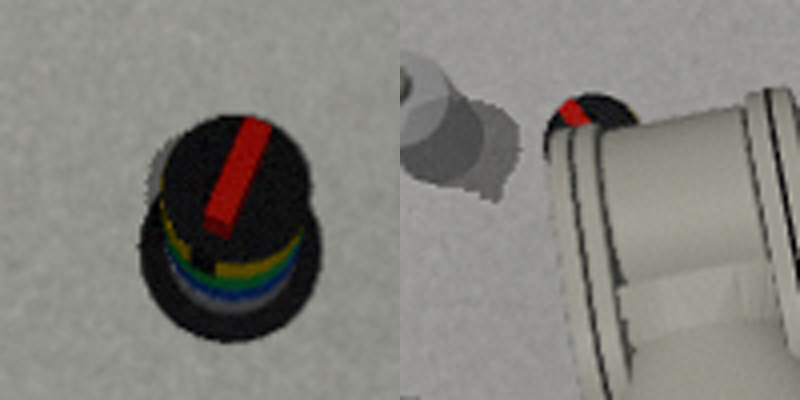

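The scene view shows the lid flush on the yellow sieve. The bar is at 38°, in line with the claw stripe at about 37° (crop pixel 203,262). The mug, tape roll and bottle have not moved, so I am handing in.

```bash
python3 -c "
from workcell import bot
print(bot.job_done())"
```

```text
the job is handed in; nothing more can be done
None
```

The blue, green and yellow sieves are seated in order on the catch pan, the lid is turned clockwise so its bar points at the claws, the mug, tape roll and pump bottle are where they were, and the job is handed in at about 32 s of the 128 s allowed; no verdict was returned.

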